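# Set the eccentric guide roller of a carrier track with a gauge block

## Robot

A 7-joint arm with a two-finger parallel gripper is mounted at the origin on a cart in front of the work surface, level with it; the furniture and walls round the work are solid. World frame = base frame: x ahead of the robot, y to its left, z up, the work surface at z = 0. Lengths are in m, angles in rad, forces in N, time in s.
With the tool pointing down it reaches from about 0.35 to 0.775 m from the base axis. Payload 3.1 kg.
Tool frame: the origin (TCP) lies at the very end of the fingers, on their centre line; the grasp point (between the pads) lies 19 mm behind it; z points along the fingers, y is the line along which they close (so a half turn about z gives the same grasp; the last joint's range is limited). The gripper opens to 85 mm and grips with 20 to 120 N. Pads are 22 mm wide; open, the fingers measure 114 mm over their backs; the gripper's body (76 mm by 85 mm) begins 54 mm behind the grasp point. The pads swing forward as they close: fully open they stand 13 mm farther back than shut.
Start: joints at [1.086, 0.311, 0.014, 1.512, -0.004, 1.319, -0.027], TCP at [0.236, -0.497, 0.2] pointing down, gripper open.
Joint ranges: [-2.7, 2.7], [-0.3, 1.91], [-1.27, 1.3], [0.12, 2.57], [-1.44, 4.58], [0.2, 2.03], [-3.05, 3.05]. Speed limits (rad/s): [2.79, 2.79, 3.14, 3.14, 3.14, 3.14, 3.14].

## Interface

Orientations are given as a unit quaternion [x, y, z, w].
In Python, from rig import r gives the robot as it stands.
- The arm moves only by the tool servo_tool, never from a script. Its argument "steps" is a list of rows, each an object of numbers: "dx", "dy", "dz": the shift along the tool's x, y, z in m; "yaw": the turn about the tool's z in degrees; "gripper": the finger opening in m, from 0 to 0.0854. In form: [{"dx": .., "dy": .., "dz": .., "yaw": .., "gripper": ..}, ...]. A call has 1 to 8 rows; each row shifts and turns the commanded pose from where the row before left it, along the tool's axes as they then stand; what a row does not reach is not made up. A row lasts 1/12 s, in which the tool goes at most 41.7 mm and 7.16 degrees, less where a joint would pass 70% of its speed; a pose out of reach is approached as far as the arm can. A call with a gripper value outside its range is refused whole. The fingers move at their own pace and stop on an object; "squeeze" is the grip in N (left out, the last holds). Time passes only in rows, so rows that do not move let the fingers close. It gives the time, the measured TCP pose, the force, the opening and the grip force at its end, in the units of the state.
- r.read_state(): the state, without advancing time (a new reading comes with each control period).
- r.camera(name): name is "side" or "top"; returns a dict with "img" (420x560x3 uint8, red, green, blue), "vertical_fov" (degrees; the focal length in pixels is half the picture's height over the tangent of half this angle, whatever the lens; pixels are square), "cx", "cy" (the principal point, pixels), "R" (3x3) and "t" (3): a world point X has camera coordinates R X + t. Camera axes: x right, y down, z forward; pixel columns grow to the right and rows downward; lengths in m; the calibration is good to about 2 mm. A picture is of the moment at which its call begins. There is no depth.
- r.sign_off(): hands the job in; it is judged then, once.
The state is a dict: "time_s": time; "joint_positions": joint angles; "joint_velocities": joint speeds; "joint_efforts": joint torques, N m; "tcp_pos": TCP position; "tool_rot": TCP orientation; "contact_force": force on the tool from outside, world axes, zero at the start; "wrist_torque": the same for the moment, N m; "grip_width": finger opening in m; "grasp_force": force on a finger pad.
Only numpy, scipy, OpenCV 4.12 (cv2) and the standard library are available. Lean on these libraries where they do the work, as an engineer would, in place of code of your own. Each camera call takes 0.05 s, during which the arm holds its last target. There are 200 camera calls.

## Task

Set the gap of the carrier guide to the red-handled gauge block: take the gauge from its blue tray and lay it lengthwise in the open gap, midway along the fence, between the fence and the eccentric roller, then swing the black-knobbed lever counter-clockwise until the roller just touches the gauge. Then slide the gauge lengthwise along the fence, without lifting it, until it is wholly past the roller, and put it back upright in its tray, leaving the lever where you set it. Do not disturb the other things on the bench.

Things in the scene. Friction and masses are not known exactly. Their poses are not given: they have to be found in the camera images.
- gauge: Loose setting gauge, 0.3 to 0.45 kg: a bright steel bar 30 mm wide (its x), 110 mm long (its y), 24 mm high, with a red upright grip rib in the middle of its top, 12 mm wide (x), 50 mm long (y), 40 mm high, so that the whole is 64 mm high. Origin: centre of the underside; z up. Both ends are alike.
- gauge_tray: Shallow blue open tray fixed to the bench, 180 mm (its x) by 100 mm (its y), walls 4 mm thick and 16 mm high, floor 4 mm thick. Origin: centre of the underside. The gauge starts in it, roughly lengthwise along the tray's x.
- guide: Carrier guide fixed to the bench: green plate 260 mm long (y), 10 mm thick, x = -88 to +37 mm. Origin: at the plate's underside, midway along it, 15 mm from the fence's face. A grey fence 180 mm long (y -90 to +90), 14 mm thick, stands 20 mm above the plate, its face at x = +15 mm. The lane, along y between this face and the roller, is open at both ends.
- lane (a point): Point on the plate's upper face, midway along the fence, 15 mm from the fence's face; axes as the guide's. It is where the centre of the gauge's underside ends up once the gauge is pressed against the fence, its length along y; the middle of the open gap, where the gauge is best let down, lies 5 mm nearer the roller (x = -5 mm). The roller touches the gauge near y = 0.
- eccentric (a joint): Angle of the eccentric (rad), growing counter-clockwise from above, -0.6 to 2.4; starts at -0.5 to 0.5. Vertical hinge at x -39, y +12 mm in the guide's frame. It carries a fixed steel roller disc, radius 24 mm, 1 to 14 mm above the plate, centre 12 mm off the hinge: gap to the fence = 30 mm + 12 mm x cos(joint), 42 mm at 0, 30 mm at 1.57. Stiff (0.5 N m, 6 N at the knob); stays where left.
- lever_knob (a point): Point on the axis of the upright round black knob, 20 mm in diameter, at the end of the flat dark lever, 85 mm from the hinge. The point is 60 mm above the bench; the knob reaches from 30 to 78 mm. In the guide's frame the lever points from the hinge at angle (pi - 0.55 + joint) from +x, sweeping from left to right past the robot's side of the guide.
- timer: Bystander: small pale timer, 54 x 66 x 22 mm; leave alone. Origin: centre of underside.
- cal_bottle: Bystander: white bottle with a red cap, 45 mm in diameter, 83 mm high; leave alone. Origin: centre of underside.
- label_tape: Bystander: roll of pale tape, 76 mm in diameter, 15 mm high; leave alone. Origin: centre of underside.
- marker: Bystander: white marker with a red cap, 135 mm long, 16 mm thick; leave alone. Origin: centre of underside.
Things that resemble listed ones, but are neither listed nor needed, are in the scene too. Of the things that look like the gauge, the largest one is meant.

How it is judged:
On the way, in this order (a step that is already met when the one before it is completed fails the run):
1. the gauge lies flat in the lane between fence and roller, midway along the fence, with the gap still open (x of gauge in the frame of lane between -0.012 and 0.012 m and z of gauge in the frame of lane between -0.003 and 0.005 m and angle between the y axis of gauge and the y axis of lane, either way round below 0.2 rad and y of gauge in the frame of lane between -0.035 and 0.035 m and value of joint eccentric below 1.2 rad), for 0.2 s.
2. with the gauge there, the eccentric is turned until the roller touches it (x of gauge in the frame of lane between -0.012 and 0.012 m and z of gauge in the frame of lane between -0.003 and 0.005 m and angle between the y axis of gauge and the y axis of lane, either way round below 0.2 rad and y of gauge in the frame of lane between -0.035 and 0.035 m and value of joint eccentric between 1.44 and 1.66 rad), for 0.3 s.
3. the gauge is slid along the fence, still down on the plate, wholly past the roller (at least 58 mm from the middle), the setting kept (x of gauge in the frame of lane between -0.012 and 0.012 m and z of gauge in the frame of lane between -0.003 and 0.005 m and angle between the y axis of gauge and the y axis of lane, either way round below 0.2 rad and value of joint eccentric between 1.44 and 1.66 rad and (y of gauge in the frame of lane above 0.058 m or y of gauge in the frame of lane below -0.058 m)), for 0.1 s.
At the end, for the whole second after the job is handed in: The gauge lies upright, at rest, on its tray's floor (origin within 45 mm of the tray's centre along x, 40 mm along y, at most 8 mm above its underside) and the eccentric is still set: joint 1.44 to 1.66, a gap from 1 mm tighter to 1.5 mm wider than the 30 mm gauge (x of gauge in the frame of gauge_tray between -0.045 and 0.045 m and y of gauge in the frame of gauge_tray between -0.04 and 0.04 m and z of gauge in the frame of gauge_tray between 0 and 0.008 m and angle between gauge's own z axis and vertical below 0.12 rad and linear speed of gauge below 0.02 m/s and value of joint eccentric between 1.44 and 1.66 rad); the robot touches nothing.
It fails at once if the timer is moved more than 30 mm (distance of timer from where it was at the start of the episode above 0.03 m).
It fails at once if the red-capped bottle is moved more than 30 mm (distance of cal_bottle from where it was at the start of the episode above 0.03 m).
It fails at once if the roll of tape is moved more than 30 mm (distance of label_tape from where it was at the start of the episode above 0.03 m).
It fails at once if the red marker is moved more than 30 mm (distance of marker from where it was at the start of the episode above 0.03 m).
It also fails if it takes over 72 s, if anything falls off the work surface, if the arm or the gripper's body presses on something with over 40 N, if the wrist force passes 120 N, or if a joint passes its speed limit or range.

## Working session

There is one attempt and no reset: what is moved stays moved. The work goes in short steps, Python scripts to look and compute and a tool call to move; the robot and the scene stay as the last step left them, time stands still between calls to the robot, and variables do not carry over. Pictures are saved under pics/ and viewed, at most 10 in all, crops included, and the job is handed in when it is done.

Besides the shell and the picture viewer there is one more tool, called after "Call:" as name(argument=value, ...) on one line, values as JSON. servo_tool: Moves the arm, as the interface text tells. Its arguments: {"type":"object","properties":{"steps":{"type":"array"},"squeeze":{"type":"number"}},"required":["steps"]}

```bash
ls; mkdir -p pics
python3 - <<'E'
from rig import r
import cv2,pickle
d={}
for n in("top","side"):
    c=r.camera(n);d[n]=c
    cv2.imwrite(f"pics/{n}0.png",cv2.resize(c["img"][:,:,::-1],(800,600),interpolation=cv2.INTER_CUBIC))
    print(n,c["vertical_fov"],c["cx"],c["cy"],c["R"],c["t"])
pickle.dump(d,open("c0.pkl","wb"))
print(r.read_state())
E
```

```text
pics
top 50.974729439969316 285.29164061734406 204.42467520798235 [[-0.02242399 -0.99951986  0.02138265]
 [-0.99449911  0.02011225 -0.10279596]
 [ 0.10231655 -0.02357012 -0.99447261]] [0.02794838 0.56289527 1.35947819]
side 42.10815043157072 274.0348027783439 208.60985453713735 [[-0.9100985  -0.4140943  -0.01570437]
 [-0.1858636   0.44177688 -0.87766048]
 [ 0.37037202 -0.79583862 -0.47902553]] [0.54427616 0.17882989 1.5723042 ]
{'time_s': 0.1, 'joint_positions': array([ 1.08631294,  0.31166272,  0.01396812,  1.51292077, -0.0044153 ,
        1.31921385, -0.02724555]), 'joint_velocities': array([-1.94725574e-04, -3.95333475e-05, -3.44694346e-04, -2.76691094e-03,
        6.89974642e-06,  4.38524851e-04,  2.40103572e-04]), 'joint_efforts': array([ 5.21040547e-04, -3.80856228e+01,  1.46659431e-01, -2.31240320e+01,
        1.23263177e-02,  8.21977184e-03, -4.24842934e-07]), 'tcp_pos': array([ 0.23536157, -0.49628027,  0.19941066]), 'tool_rot': array([ 9.75586651e-01,  2.19612171e-01, -2.71948717e-04, -1.05235867e-03]), 'contact_force': array([-0.09983759, -0.26499137, -0.08044067]), 'wrist_torque': array([ 0.03964998, -0.01696953, -0.05881454]), 'grasp_force': 0.0, 'grip_width': 0.08564884093709631}
```

View pics/top0.png

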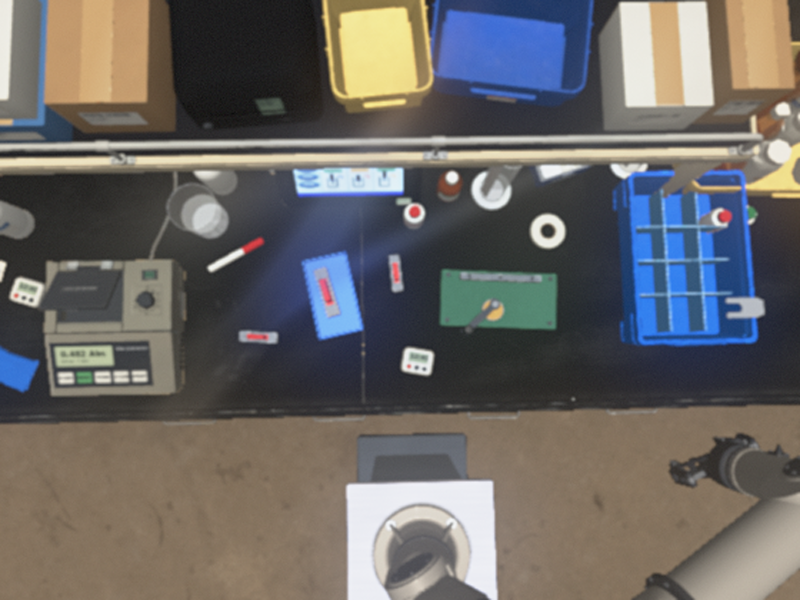

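View pics/side0.png

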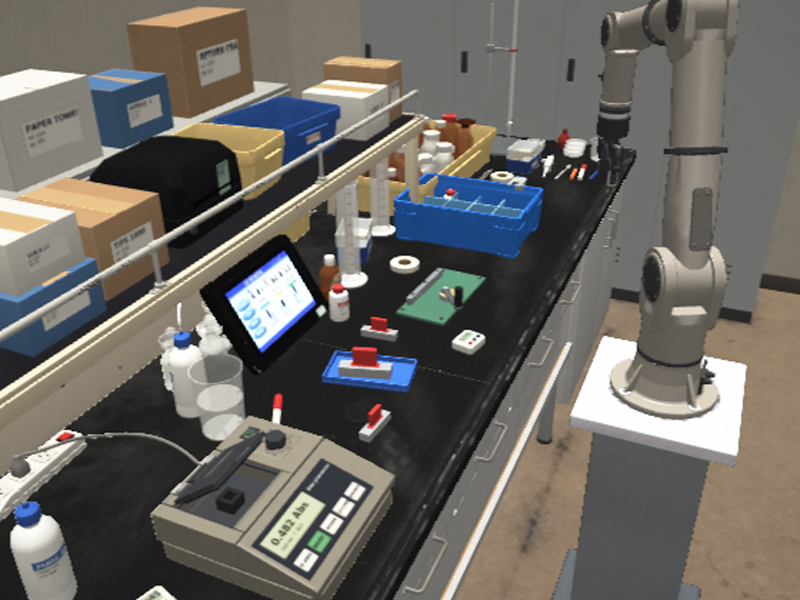

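The look-alikes in the top view are the bar in the blue tray (325,292), the one at (396,272) and the one at (258,337). The one in the tray is the largest and sits where the task says it should. I'll confirm that in an enlarged crop.

Run:
```python
import cv2,pickle
d=pickle.load(open("c0.pkl","rb"))
f=lambda n,x,y,w,h,s:cv2.imwrite(f"pics/{n}c.png",cv2.resize(d[n]["img"][y:y+h,x:x+w,::-1],None,fx=s,fy=s,interpolation=cv2.INTER_CUBIC))
f("top",205,170,195,75,4); f("side",220,180,130,98,6)
```

```text
(no output)
```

View pics/topc.png

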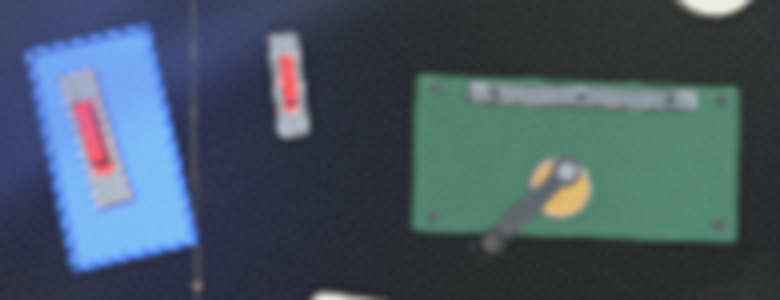

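View pics/sidec.png

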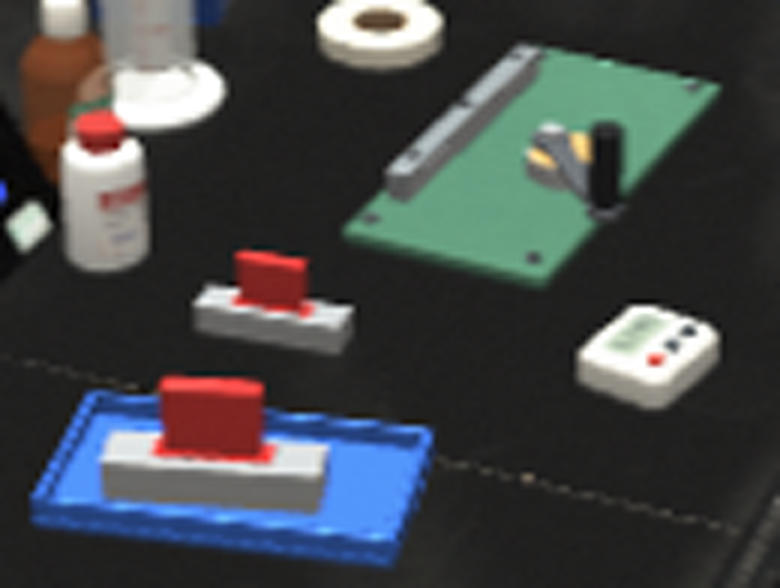

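The crops confirm it: the bar in the tray, at about (95,138) in the top crop, is clearly longer than the one at (290,85), so it is the gauge. The guide plate spans (412,74) to (740,242), with its fence at the top and the knob at about (493,240).

```bash
cat > h.py <<'E'
import numpy as np,pickle
def ray(c,uv,z):
    f=210/np.tan(np.radians(c["vertical_fov"]/2));R=np.array(c["R"]);t=np.array(c["t"])
    d=R.T@np.array([(uv[0]-c["cx"])/f,(uv[1]-c["cy"])/f,1]);o=-R.T@t
    return (o+d*(z-o[2])/d[2])[:2]
def crop(p,x0,y0,s): return ((p[0]+.5)/s-.5+x0,(p[1]+.5)/s-.5+y0)
E
python3 - <<'E'
from h import *
np.set_printoptions(precision=4,suppress=True)
d=pickle.load(open("c0.pkl","rb"))
def show(n,cam,pts,z):
    a=(205,170,4) if cam=="top" else (220,180,6)
    w=np.array([ray(d[cam],crop(p,*a),z) for p in pts])
    print(n,cam,*w,"mean",w.mean(0))
    if len(w)==4:
        e=[w[(i+1)%4]-w[i] for i in range(4)]
        print("   len",[round(float(np.linalg.norm(x)),4) for x in e],"ang",[round(float(np.degrees(np.arctan2(x[1],x[0]))),1) for x in e])
T="top";S="side"
show("plate",T,[(416,74),(740,87),(738,242),(412,230)],.01)
show("fence",T,[(470,81),(697,91),(695,109),(470,101)],.03)
show("knob",T,[(493,238)],.078)
show("bolt",T,[(567,170)],.025)
show("yellow",T,[(561,187)],.02)
show("bar",T,[(60,74),(92,67),(133,200),(100,209)],.028)
show("rib",T,[(75,103),(94,97),(115,172),(97,177)],.068)
show("tray",T,[(25,50),(152,22),(198,245),(75,272)],.016)
show("plate",S,[(345,233),(528,45),(720,87),(545,280)],.01)
show("knob",S,[(608,130)],.078)
show("rib",S,[(160,379),(264,382)],.068)
show("bar",S,[(103,460),(112,432),(330,446),(325,475)],.028)
show("tray",S,[(34,490),(92,392),(433,430),(393,545)],.016)
E
```

```text
plate top [ 0.6164 -0.0606] [ 0.6007 -0.3214] [ 0.4762 -0.314 ] [ 0.4913 -0.0539] mean [ 0.5461 -0.1875]
   len [0.2613, 0.1248, 0.2605, 0.1252] ang [-93.4, 176.6, 86.7, -3.1]
fence top [ 0.6072 -0.1016] [ 0.5956 -0.2817] [ 0.5813 -0.2795] [ 0.5912 -0.1011] mean [ 0.5938 -0.191 ]
   len [0.1804, 0.0145, 0.1786, 0.0159] ang [-93.7, 171.2, 86.8, -1.8]
knob top [ 0.4805 -0.1101] mean [ 0.4805 -0.1101]
bolt top [ 0.5354 -0.1768] mean [ 0.5354 -0.1768]
yellow top [ 0.5223 -0.1724] mean [ 0.5223 -0.1724]
bar top [0.6193 0.2219] [0.6244 0.1967] [0.5186 0.1656] [0.512  0.1915] mean [0.5686 0.1939]
   len [0.0257, 0.1103, 0.0267, 0.1115] ang [-78.6, -163.6, 104.1, 15.8]
rib top [0.591  0.2056] [0.5953 0.1911] [0.5374 0.1757] [0.5339 0.1894] mean [0.5644 0.1905]
   len [0.0152, 0.0599, 0.0142, 0.0594] ang [-73.4, -165.1, 104.5, 15.9]
tray top [0.6409 0.2511] [0.6615 0.1499] [0.4828 0.1159] [0.4636 0.2128] mean [0.5622 0.1824]
   len [0.1033, 0.182, 0.0988, 0.1813] ang [-78.5, -169.2, 101.2, 12.2]
plate side [ 0.6108 -0.0532] [ 0.6027 -0.3136] [ 0.4745 -0.305 ] [ 0.4889 -0.0484] mean [ 0.5442 -0.1801]
   len [0.2605, 0.1285, 0.257, 0.122] ang [-91.8, 176.2, 86.8, -2.3]
knob side [ 0.475  -0.1048] mean [ 0.475  -0.1048]
rib side [0.5926 0.2056] [0.5447 0.1882] mean [0.5687 0.1969]
bar side [0.6149 0.227 ] [0.6225 0.203 ] [0.5175 0.1719] [0.5092 0.1962] mean [0.566  0.1995]
   len [0.0252, 0.1095, 0.0256, 0.1101] ang [-72.3, -163.5, 109.0, 16.3]
tray side [0.6427 0.248 ] [0.6586 0.1577] [0.4836 0.1218] [0.4623 0.2215] mean [0.5618 0.1872]
   len [0.0917, 0.1787, 0.1019, 0.1823] ang [-80.0, -168.4, 102.1, 8.4]
```

Call:
servo_tool(steps=[{"yaw": 4.8,"gripper": 0.06},{"yaw": 4.8},{"dx": 0.0254,"dy": -0.0287},{"dx": 0.0254,"dy": -0.0287},{"dx": 0.0254,"dy": -0.0287},{"dx": 0.0254,"dy": -0.0287},{"dx": 0.0254,"dy": -0.0287},{"dx": 0.0254,"dy": -0.0287}])

```text
$.steps[0]: bad value
```

Call:
servo_tool(steps=[{"dx": 0.0254,"dy": -0.0287},{"dx": 0.0254,"dy": -0.0287},{"dx": 0.0254,"dy": -0.0287},{"dx": 0.0254,"dy": -0.0287},{"dx": 0.0254,"dy": -0.0287},{"dx": 0.0254,"dy": -0.0287},{"dx": 0.0254,"dy": -0.0287},{"dx": 0.0254,"dy": -0.0287}])

```text
$.steps[0]: bad value
```

Call:
servo_tool(steps=[{"dx": 0.0254,"dy": -0.0287},{"dx": 0.0254,"dy": -0.0287},{"dx": 0.0254,"dy": -0.0287},{"dx": 0.0254,"dy": -0.0287},{"dx": 0.0254,"dy": -0.0287},{"dx": 0.0254,"dy": -0.0287},{"dx": 0},{"dx": 0}])

```text
$.steps[0]: bad value
```

```bash
cat >> h.py <<'E'
from rig import r
from scipy.spatial.transform import Rotation as Ro
def go(x,y,z,h):
    "tool-frame shifts (after the yaw) from here to world x,y,z with tool x at heading h degrees"
    s=r.read_state();M=Ro.from_quat(s["tool_rot"]).as_matrix();h0=np.degrees(np.arctan2(M[1,0],M[0,0]))
    d=np.array([x,y,z])-s["tcp_pos"];a=np.radians(h);yaw=(h0-h+180)%360-180
    print("t%.1f"%s["time_s"],"tcp",np.round(s["tcp_pos"],4),"head %.1f"%h0,"zdown %.4f"%M[2,2],"F",np.round(s["contact_force"],1),"w %.4f g %.1f"%(s["grip_width"],s["grasp_force"]))
    print("  -> dx %.4f dy %.4f dz %.4f yaw %.1f (%.1f rows)"%(d[0]*np.cos(a)+d[1]*np.sin(a),d[0]*np.sin(a)-d[1]*np.cos(a),-d[2],yaw,max(np.linalg.norm(d)/.0417,abs(yaw)/7.16)))
E
python3 - <<'E'
from h import *
go(.567,.195,.1,15.8)
E
```

```text
t0.1 tcp [ 0.2354 -0.4963  0.1994] head 25.4 zdown -1.0000 F [-0.1 -0.3 -0.1] w 0.0856 g 0.0
  -> dx 0.5073 dy -0.5749 dz 0.0994 yaw 9.6 (18.5 rows)
```

Call:
servo_tool(steps=[{"dx": 0,"dy": 0,"dz": 0,"yaw": 4.8,"gripper": 0.06},{"dx": 0,"dy": 0,"dz": 0,"yaw": 4.8,"gripper": 0.06},{"dx": 0.0254,"dy": -0.0287,"dz": 0,"yaw": 0,"gripper": 0.06},{"dx": 0.0254,"dy": -0.0287,"dz": 0,"yaw": 0,"gripper": 0.06},{"dx": 0.0254,"dy": -0.0287,"dz": 0,"yaw": 0,"gripper": 0.06},{"dx": 0.0254,"dy": -0.0287,"dz": 0,"yaw": 0,"gripper": 0.06},{"dx": 0.0254,"dy": -0.0287,"dz": 0,"yaw": 0,"gripper": 0.06},{"dx": 0.0254,"dy": -0.0287,"dz": 0,"yaw": 0,"gripper": 0.06}])

```text
time_s: 0.77
tcp_pos: [0.3356, -0.2878, 0.2]
tool_rot: [0.991, 0.137, -0.0, -0.0]
contact_force: [0.6, 0.2, -0.7]
grip_width: 0.06
grasp_force: 0.0
```

Rows need every key, and this form works. I'll carry on.

Call:
servo_tool(steps=[{"dx": 0.0254,"dy": -0.0287,"dz": 0,"yaw": 0,"gripper": 0.06},{"dx": 0.0254,"dy": -0.0287,"dz": 0,"yaw": 0,"gripper": 0.06},{"dx": 0.0254,"dy": -0.0287,"dz": 0,"yaw": 0,"gripper": 0.06},{"dx": 0.0254,"dy": -0.0287,"dz": 0,"yaw": 0,"gripper": 0.06},{"dx": 0.0254,"dy": -0.0287,"dz": 0,"yaw": 0,"gripper": 0.06},{"dx": 0.0254,"dy": -0.0287,"dz": 0,"yaw": 0,"gripper": 0.06},{"dx": 0.0254,"dy": -0.0287,"dz": 0,"yaw": 0,"gripper": 0.06},{"dx": 0.0254,"dy": -0.0287,"dz": 0,"yaw": 0,"gripper": 0.06}])

```text
time_s: 1.43
tcp_pos: [0.4687, -0.0119, 0.2001]
tool_rot: [0.991, 0.137, -0.0, 0.0]
contact_force: [0.5, -1.6, -0.3]
grip_width: 0.0597
grasp_force: 0.0
```

Call:
servo_tool(steps=[{"dx": 0.0254,"dy": -0.0287,"dz": 0,"yaw": 0,"gripper": 0.06},{"dx": 0.0254,"dy": -0.0287,"dz": 0,"yaw": 0,"gripper": 0.06},{"dx": 0.0254,"dy": -0.0287,"dz": 0,"yaw": 0,"gripper": 0.06},{"dx": 0.0254,"dy": -0.0287,"dz": 0.02,"yaw": 0,"gripper": 0.06},{"dx": 0.0254,"dy": -0.0287,"dz": 0.02,"yaw": 0,"gripper": 0.06},{"dx": 0.0254,"dy": -0.0287,"dz": 0.02,"yaw": 0,"gripper": 0.06},{"dx": 0,"dy": 0,"dz": 0.03,"yaw": 0,"gripper": 0.06},{"dx": 0,"dy": 0,"dz": 0,"yaw": 0,"gripper": 0.06}])

```text
time_s: 2.1
tcp_pos: [0.5617, 0.1914, 0.1055]
tool_rot: [0.99, 0.14, -0.006, 0.0]
contact_force: [-0.7, -1.2, -1.0]
grip_width: 0.0601
grasp_force: 0.0
```

Run:
```python
from h import *
import cv2
go(.567,.195,.034,15.8)
for n,x,y,w,h,s in(("side",215,200,130,98,6),):
    c=r.camera(n);cv2.imwrite(f"pics/{n}1.png",cv2.resize(c["img"][y:y+h,x:x+w,::-1],None,fx=s,fy=s,interpolation=cv2.INTER_CUBIC))
```

```text
t2.1 tcp [0.5617 0.1914 0.1055] head 16.1 zdown -0.9999 F [-0.7 -1.2 -1. ] w 0.0601 g 0.0
  -> dx 0.0061 dy -0.0021 dz 0.0715 yaw 0.3 (1.7 rows)
```

View pics/side1.png

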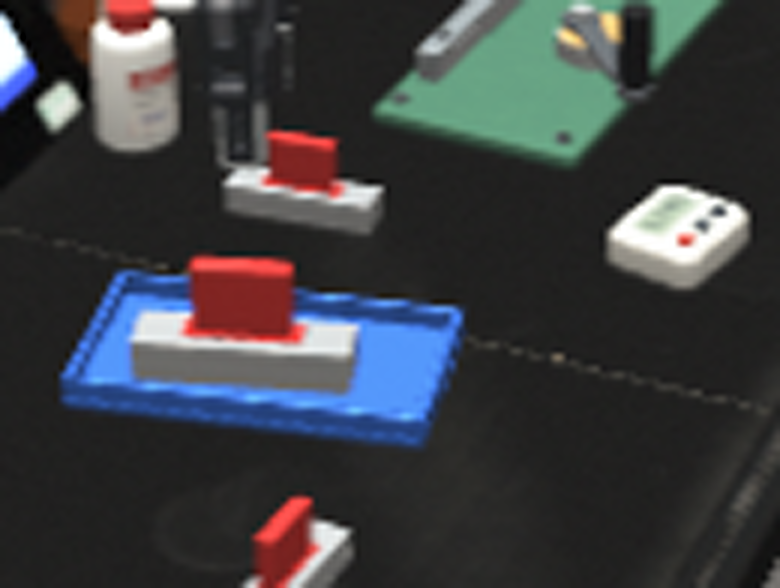

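Run:
```python
from h import *
import cv2
d=pickle.load(open("c0.pkl","rb"))
def pr(c,X):
    f=210/np.tan(np.radians(c["vertical_fov"]/2));p=np.array(c["R"])@X+c["t"];return np.array([f*p[0]/p[2]+c["cx"],f*p[1]/p[2]+c["cy"]])
X=r.read_state()["tcp_pos"]
print("side crop px",(pr(d["side"],X)-[215,200])*6,"top px",pr(d["top"],X))
c=r.camera("top");u=pr(d["top"],X).astype(int);y=u[1]-40;x=u[0]-55;print(x,y)
cv2.imwrite("pics/top1.png",cv2.resize(c["img"][y:y+80,x:x+130,::-1],None,fx=6,fy=6,interpolation=cv2.INTER_CUBIC))
```

```text
side crop px [253.39408431 181.7576773 ] top px [227.34228995 202.82207139]
172 162
```

View pics/top1.png

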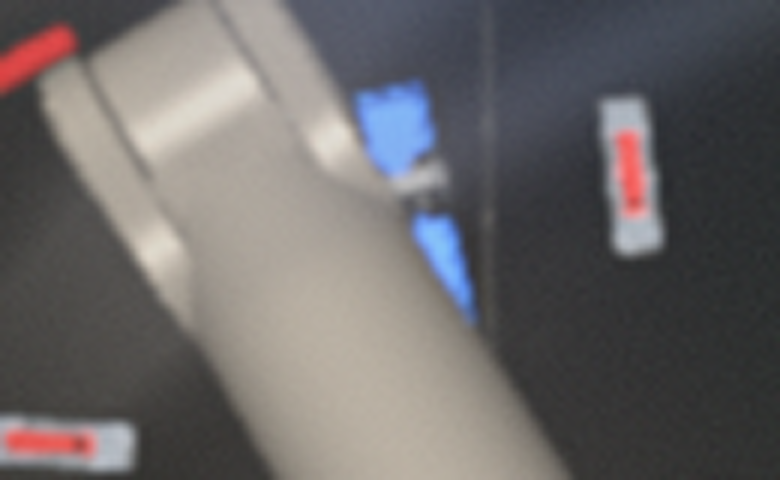

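Call:
servo_tool(steps=[{"dx": 0.003,"dy": -0.001,"dz": 0.025,"yaw": 0.3,"gripper": 0.05},{"dx": 0.003,"dy": -0.001,"dz": 0.025,"yaw": 0,"gripper": 0.05},{"dx": 0,"dy": 0,"dz": 0.019,"yaw": 0,"gripper": 0.05},{"dx": 0,"dy": 0,"dz": 0,"yaw": 0,"gripper": 0.05},{"dx": 0,"dy": 0,"dz": 0,"yaw": 0,"gripper": 0.0},{"dx": 0,"dy": 0,"dz": 0,"yaw": 0,"gripper": 0.0},{"dx": 0,"dy": 0,"dz": 0,"yaw": 0,"gripper": 0.0},{"dx": 0,"dy": 0,"dz": 0,"yaw": 0,"gripper": 0.0}], squeeze=50)

```text
time_s: 2.87
tcp_pos: [0.5734, 0.1937, 0.0457]
tool_rot: [0.991, 0.134, 0.002, -0.0]
contact_force: [0.0, -1.0, 0.1]
grip_width: 0.0016
grasp_force: 0.0
```

Run:
```python
from h import *
import cv2
go(.567,.195,.036,15.8)
x,y,w,h,s=215,200,110,98,6
c=r.camera("side");cv2.imwrite("pics/side2.png",cv2.resize(c["img"][y:y+h,x:x+w,::-1],None,fx=s,fy=s,interpolation=cv2.INTER_CUBIC))
go(.567,.195,.036,15.8)
```

```text
t2.9 tcp [0.5734 0.1937 0.0457] head 15.4 zdown -1.0000 F [ 0.  -1.   0.1] w 0.0016 g 0.0
  -> dx -0.0058 dy -0.0030 dz 0.0097 yaw -0.4 (0.3 rows)
t2.9 tcp [0.5731 0.1937 0.0453] head 15.5 zdown -1.0000 F [ 0.  -0.6  0. ] w 0.0004 g 0.0
  -> dx -0.0055 dy -0.0030 dz 0.0093 yaw -0.3 (0.3 rows)
```

View pics/side2.png

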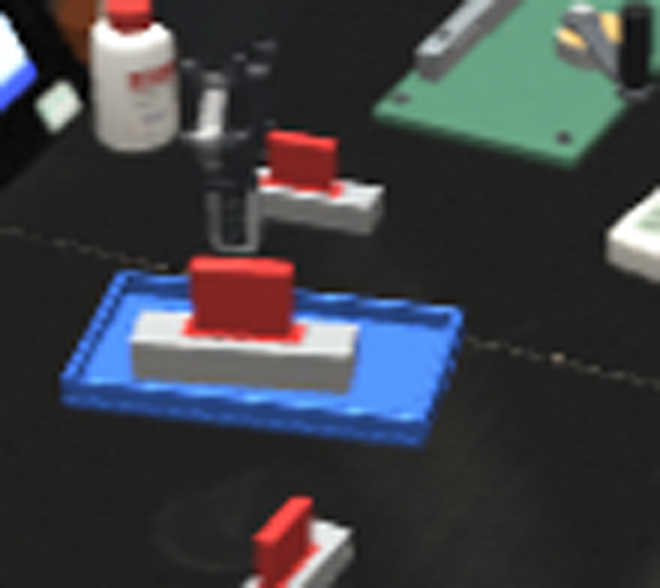

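```bash
cat >> h.py <<'E'
def pr(c,X):
    f=210/np.tan(np.radians(c["vertical_fov"]/2));p=np.array(c["R"])@X+c["t"];return np.array([f*p[0]/p[2]+c["cx"],f*p[1]/p[2]+c["cy"]])
E
python3 - <<'E'
from h import *
c=pickle.load(open("c0.pkl","rb"))["side"]
X=r.read_state()["tcp_pos"]
for z in(0,.02,.03,.04): print(z,(pr(c,X+[0,0,z])-[215,200]+.5)*6)
for p in((235,250),):
  for z in (.036,.0453,.06,.07): print(z,ray(c,crop(p,215,200,6),z))
print(r.read_state()["joint_positions"])
E
```

```text
0 [238.79732671 294.89005526]
0.02 [237.44503734 260.40085506]
0.03 [236.7627982  243.00082013]
0.04 [236.07644712 225.49591287]
0.036 [0.59973356 0.14419298]
0.0453 [0.5928483  0.15739993]
0.06 [0.58196513 0.17827543]
0.07 [0.57456162 0.19247645]
[-0.0432663   0.58920864 -0.45934394  1.5517969   0.28612616  1.06466812
 -1.87526898]
```

The closed fingertip at (235,250) shows just above the rib top at (242,258), although the reported z is 0.045. The tip seems to be higher than reported, so I'll open and go down in small steps, watching the force.

Call:
servo_tool(steps=[{"dx": -0.003,"dy": -0.0015,"dz": 0,"yaw": 0,"gripper": 0.055},{"dx": -0.0025,"dy": -0.0015,"dz": 0,"yaw": 0,"gripper": 0.055},{"dx": 0,"dy": 0,"dz": 0,"yaw": 0,"gripper": 0.055},{"dx": 0,"dy": 0,"dz": 0,"yaw": 0,"gripper": 0.055},{"dx": 0,"dy": 0,"dz": 0.003,"yaw": 0,"gripper": 0.055},{"dx": 0,"dy": 0,"dz": 0.003,"yaw": 0,"gripper": 0.055},{"dx": 0,"dy": 0,"dz": 0.003,"yaw": 0,"gripper": 0.055},{"dx": 0,"dy": 0,"dz": 0,"yaw": 0,"gripper": 0.055}])

```text
time_s: 3.58
tcp_pos: [0.5652, 0.1943, 0.0334]
tool_rot: [0.991, 0.135, -0.001, 0.0]
contact_force: [0.2, -0.4, 0.6]
grip_width: 0.055
grasp_force: 0.0
```

Run:
```python
from h import *
import cv2
go(.567,.195,.036,15.8)
x,y,w,h,s=215,200,110,98,6
c=r.camera("side");cv2.imwrite("pics/side3.png",cv2.resize(c["img"][y:y+h,x:x+w,::-1],None,fx=s,fy=s,interpolation=cv2.INTER_CUBIC))
```

```text
t3.6 tcp [0.5652 0.1943 0.0334] head 15.5 zdown -1.0000 F [ 0.2 -0.4  0.6] w 0.0550 g 0.0
  -> dx 0.0020 dy -0.0002 dz -0.0026 yaw -0.3 (0.1 rows)
```

View pics/side3.png

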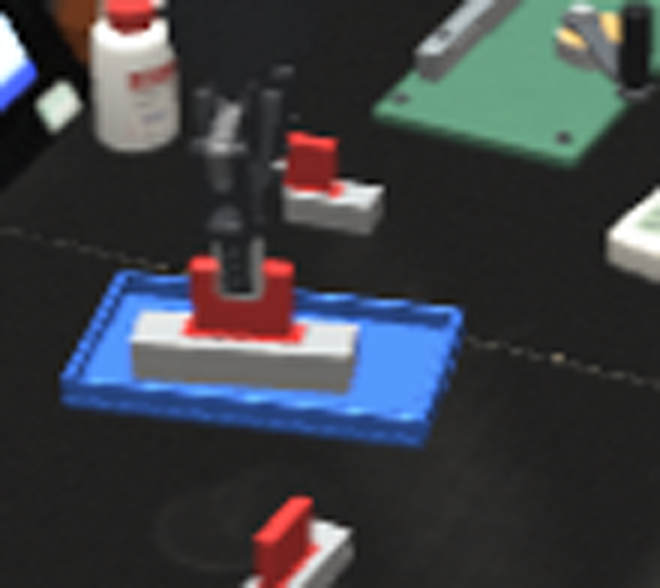

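The open finger at (240,297) is now in front of the rib, and its tip is about 24 mm higher than reported. Before closing I'll go down to a reported z of about 0.012.

Call:
servo_tool(steps=[{"dx": 0.002,"dy": 0,"dz": 0.005,"yaw": 0,"gripper": 0.055},{"dx": 0,"dy": 0,"dz": 0.005,"yaw": 0,"gripper": 0.055},{"dx": 0,"dy": 0,"dz": 0.005,"yaw": 0,"gripper": 0.055},{"dx": 0,"dy": 0,"dz": 0.005,"yaw": 0,"gripper": 0.055},{"dx": 0,"dy": 0,"dz": 0.001,"yaw": 0,"gripper": 0.055},{"dx": 0,"dy": 0,"dz": 0,"yaw": 0,"gripper": 0.055}])

```text
time_s: 4.13
tcp_pos: [0.5671, 0.195, 0.0127]
tool_rot: [0.991, 0.135, -0.001, 0.0]
contact_force: [0.5, 0.9, -0.1]
grip_width: 0.0551
grasp_force: 0.0
```

Call:
servo_tool(steps=[{"dx": 0,"dy": 0,"dz": 0,"yaw": 0,"gripper": 0.0},{"dx": 0,"dy": 0,"dz": 0,"yaw": 0,"gripper": 0.0},{"dx": 0,"dy": 0,"dz": 0,"yaw": 0,"gripper": 0.0},{"dx": 0,"dy": 0,"dz": 0,"yaw": 0,"gripper": 0.0},{"dx": 0,"dy": 0,"dz": 0,"yaw": 0,"gripper": 0.0}], squeeze=50)

```text
time_s: 4.55
tcp_pos: [0.5681, 0.1955, 0.0139]
tool_rot: [0.991, 0.135, 0.0, -0.0]
contact_force: [-0.6, 0.1, 1.0]
grip_width: 0.0109
grasp_force: 50.7
```

Call:
servo_tool(steps=[{"dx": 0,"dy": 0,"dz": -0.015,"yaw": 0,"gripper": 0.0},{"dx": 0,"dy": 0,"dz": -0.02,"yaw": 0,"gripper": 0.0},{"dx": 0,"dy": 0,"dz": -0.02,"yaw": -7,"gripper": 0.0},{"dx": 0,"dy": 0,"dz": -0.02,"yaw": -7,"gripper": 0.0},{"dx": 0,"dy": 0,"dz": -0.02,"yaw": -7,"gripper": 0.0},{"dx": 0,"dy": 0,"dz": -0.015,"yaw": -7,"gripper": 0.0},{"dx": 0,"dy": 0,"dz": 0,"yaw": -7,"gripper": 0.0},{"dx": 0,"dy": 0,"dz": 0,"yaw": -7,"gripper": 0.0}])

```text
time_s: 5.22
tcp_pos: [0.5681, 0.1953, 0.1243]
tool_rot: [0.875, 0.483, 0.001, 0.0]
contact_force: [-0.3, -1.1, -4.1]
grip_width: 0.0112
grasp_force: 50.1
```

Call:
servo_tool(steps=[{"dx": 0,"dy": 0,"dz": 0,"yaw": -7,"gripper": 0.0},{"dx": 0,"dy": 0,"dz": 0,"yaw": -7,"gripper": 0.0},{"dx": 0,"dy": 0,"dz": 0,"yaw": -7,"gripper": 0.0},{"dx": 0,"dy": 0,"dz": 0,"yaw": -7,"gripper": 0.0},{"dx": 0,"dy": 0,"dz": 0,"yaw": -1,"gripper": 0.0},{"dx": 0,"dy": 0,"dz": 0,"yaw": 0,"gripper": 0.0}])

```text
time_s: 5.72
tcp_pos: [0.5672, 0.1947, 0.1226]
tool_rot: [0.729, 0.684, -0.001, -0.0]
contact_force: [-0.7, -0.9, -3.9]
grip_width: 0.011
grasp_force: 50.1
```

Run:
```python
from h import *
go(.566,-.1861,.12,86.8)
```

```text
t5.7 tcp [0.5672 0.1947 0.1226] head 86.3 zdown -1.0000 F [-0.7 -0.9 -3.9] w 0.0110 g 50.1
  -> dx -0.3803 dy 0.0201 dz 0.0026 yaw -0.5 (9.1 rows)
```

Call:
servo_tool(steps=[{"dx": -0.034,"dy": 0.0018,"dz": 0,"yaw": -0.5,"gripper": 0.0},{"dx": -0.034,"dy": 0.0018,"dz": 0,"yaw": 0,"gripper": 0.0},{"dx": -0.034,"dy": 0.0018,"dz": 0,"yaw": 0,"gripper": 0.0},{"dx": -0.034,"dy": 0.0018,"dz": 0,"yaw": 0,"gripper": 0.0},{"dx": -0.034,"dy": 0.0018,"dz": 0,"yaw": 0,"gripper": 0.0},{"dx": -0.034,"dy": 0.0018,"dz": 0,"yaw": 0,"gripper": 0.0},{"dx": -0.034,"dy": 0.0018,"dz": 0,"yaw": 0,"gripper": 0.0},{"dx": -0.034,"dy": 0.0018,"dz": 0,"yaw": 0,"gripper": 0.0}])

```text
time_s: 6.38
tcp_pos: [0.5669, -0.0789, 0.1234]
tool_rot: [0.727, 0.687, -0.0, 0.0]
contact_force: [0.9, -0.8, -3.2]
grip_width: 0.0109
grasp_force: 50.1
```

Call:
servo_tool(steps=[{"dx": -0.034,"dy": 0.0018,"dz": 0,"yaw": 0,"gripper": 0.0},{"dx": -0.034,"dy": 0.0018,"dz": 0,"yaw": 0,"gripper": 0.0},{"dx": -0.03,"dy": 0.0018,"dz": 0.01,"yaw": 0,"gripper": 0.0},{"dx": -0.01,"dy": 0.0005,"dz": 0.02,"yaw": 0,"gripper": 0.0},{"dx": 0,"dy": 0,"dz": 0.02,"yaw": 0,"gripper": 0.0},{"dx": 0,"dy": 0,"dz": 0,"yaw": 0,"gripper": 0.0},{"dx": 0,"dy": 0,"dz": 0,"yaw": 0,"gripper": 0.0},{"dx": 0,"dy": 0,"dz": 0,"yaw": 0,"gripper": 0.0}])

```text
time_s: 7.05
tcp_pos: [0.5686, -0.1838, 0.0746]
tool_rot: [0.725, 0.689, 0.001, 0.0]
contact_force: [0.0, 0.3, -3.0]
grip_width: 0.0109
grasp_force: 50.1
```

Run:
```python
from h import *
import cv2
go(.566,-.1861,.02,86.8)
c=r.camera("top");t=c["img"][170:245,290:400,::-1]
c2=r.camera("side");s=c2["img"][170:250,265:375,::-1]
cv2.imwrite("pics/lane.png",np.vstack([cv2.resize(a,None,fx=3.7*1,fy=3.7*1,interpolation=cv2.INTER_CUBIC) for a in(t,s)]))
```

```text
t7.0 tcp [ 0.5686 -0.1838  0.0746] head 87.0 zdown -1.0000 F [ 0.   0.3 -3. ] w 0.0109 g 50.1
  -> dx -0.0024 dy -0.0025 dz 0.0546 yaw 0.2 (1.3 rows)
```

View pics/lane.png

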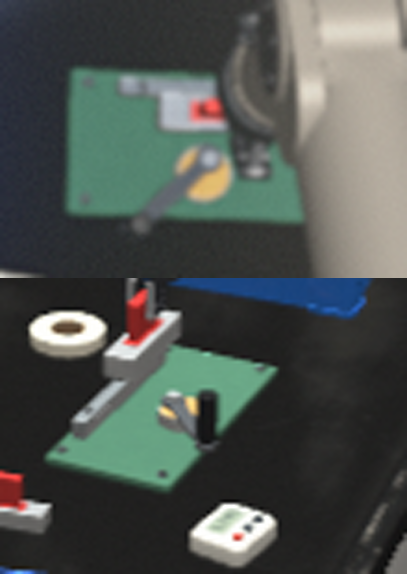

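Run:
```python
from h import *
c=pickle.load(open("c0.pkl","rb"))["top"]
for p,z in(((163,93),.0887),((163,130),.0887),((121,92),.03),((163,94),.03)): print(p,ray(c,crop(p,290,170,3.7),z))
```

```text
(163, 93) [ 0.58361225 -0.12986692]
(163, 130) [ 0.55318492 -0.12883943]
(121, 92) [ 0.59239698 -0.10185944]
(163, 94) [ 0.58996518 -0.13777356]
```

Call:
servo_tool(steps=[{"dx": -0.0024,"dy": -0.0008,"dz": 0.01,"yaw": 0,"gripper": 0.0},{"dx": 0,"dy": 0,"dz": 0.01,"yaw": 0,"gripper": 0.0},{"dx": 0,"dy": 0,"dz": 0.01,"yaw": 0,"gripper": 0.0},{"dx": 0,"dy": 0,"dz": 0.006,"yaw": 0,"gripper": 0.0},{"dx": 0,"dy": 0,"dz": 0.004,"yaw": 0,"gripper": 0.0},{"dx": 0,"dy": 0,"dz": 0.004,"yaw": 0,"gripper": 0.0},{"dx": 0,"dy": 0,"dz": 0.004,"yaw": 0,"gripper": 0.0},{"dx": 0,"dy": 0,"dz": 0,"yaw": 0,"gripper": 0.0}])

```text
time_s: 7.82
tcp_pos: [0.5662, -0.1875, 0.0246]
tool_rot: [0.726, 0.688, -0.0, -0.001]
contact_force: [0.4, 0.2, -2.9]
grip_width: 0.011
grasp_force: 50.0
```

Call:
servo_tool(steps=[{"dx": 0,"dy": 0,"dz": 0,"yaw": 0,"gripper": 0.0},{"dx": 0,"dy": 0,"dz": 0,"yaw": 0,"gripper": 0.0}])

```text
time_s: 7.98
tcp_pos: [0.5672, -0.1877, 0.0259]
tool_rot: [0.726, 0.688, 0.0, 0.0]
contact_force: [-0.4, 0.6, -3.7]
grip_width: 0.011
grasp_force: 50.0
```

Call:
servo_tool(steps=[{"dx": 0,"dy": 0,"dz": 0.002,"yaw": 0,"gripper": 0.0},{"dx": 0,"dy": 0,"dz": 0.002,"yaw": 0,"gripper": 0.0},{"dx": 0,"dy": 0,"dz": 0.002,"yaw": 0,"gripper": 0.0},{"dx": 0,"dy": 0,"dz": 0,"yaw": 0,"gripper": 0.0}])

```text
time_s: 8.32
tcp_pos: [0.567, -0.1877, 0.02]
tool_rot: [0.726, 0.688, 0.0, 0.0]
contact_force: [-0.5, 0.4, -0.7]
grip_width: 0.0109
grasp_force: 50.5
```

Call:
servo_tool(steps=[{"dx": 0,"dy": 0,"dz": 0.0005,"yaw": 0,"gripper": 0.035},{"dx": 0,"dy": 0,"dz": 0,"yaw": 0,"gripper": 0.035},{"dx": 0,"dy": 0,"dz": 0,"yaw": 0,"gripper": 0.035},{"dx": 0,"dy": 0,"dz": -0.015,"yaw": 0,"gripper": 0.035},{"dx": 0,"dy": 0,"dz": -0.025,"yaw": 0,"gripper": 0.035},{"dx": 0,"dy": 0,"dz": -0.025,"yaw": 0,"gripper": 0.035},{"dx": 0,"dy": 0,"dz": -0.025,"yaw": 0,"gripper": 0.04},{"dx": 0,"dy": 0,"dz": 0,"yaw": 7.1,"gripper": 0.045}])

```text
time_s: 8.98
tcp_pos: [0.5712, -0.1878, 0.1151]
tool_rot: [0.767, 0.641, 0.004, 0.004]
contact_force: [0.8, -1.1, 0.4]
grip_width: 0.0448
grasp_force: 0.0
```

Call:
servo_tool(steps=[{"dx": 0,"dy": 0,"dz": 0,"yaw": 7.1,"gripper": 0.045},{"dx": 0,"dy": 0,"dz": 0,"yaw": 7.1,"gripper": 0.045},{"dx": 0,"dy": 0,"dz": 0,"yaw": 7.1,"gripper": 0.045},{"dx": 0,"dy": 0,"dz": 0,"yaw": 7.1,"gripper": 0.045},{"dx": 0,"dy": 0,"dz": 0,"yaw": 7.1,"gripper": 0.045},{"dx": 0,"dy": 0,"dz": 0,"yaw": 7.1,"gripper": 0.045},{"dx": 0,"dy": 0,"dz": 0,"yaw": 7.1,"gripper": 0.045},{"dx": 0,"dy": 0,"dz": 0,"yaw": 7.1,"gripper": 0.045}])

```text
time_s: 9.65
tcp_pos: [0.5671, -0.1875, 0.1094]
tool_rot: [0.98, 0.197, 0.0, 0.0]
contact_force: [-0.1, 0.8, 0.5]
grip_width: 0.0453
grasp_force: 0.0
```

Call:
servo_tool(steps=[{"dx": 0,"dy": 0,"dz": 0,"yaw": 7.1,"gripper": 0.045},{"dx": 0,"dy": 0,"dz": 0,"yaw": 7.1,"gripper": 0.045},{"dx": 0,"dy": 0,"dz": 0,"yaw": 7.1,"gripper": 0.045},{"dx": 0,"dy": 0,"dz": 0,"yaw": 7.1,"gripper": 0.045},{"dx": 0,"dy": 0,"dz": 0,"yaw": 7.1,"gripper": 0.045},{"dx": 0,"dy": 0,"dz": 0,"yaw": 7.1,"gripper": 0.045},{"dx": 0,"dy": 0,"dz": 0,"yaw": 7.1,"gripper": 0.045},{"dx": 0,"dy": 0,"dz": 0,"yaw": 0,"gripper": 0.045}])

```text
time_s: 10.32
tcp_pos: [0.5671, -0.1873, 0.1094]
tool_rot: [0.973, -0.231, 0.0, 0.0]
contact_force: [-0.0, -0.5, -0.0]
grip_width: 0.045
grasp_force: 0.0
```

Run:
```python
from h import *
go(.479,-.108,.1,-35)
```

```text
t10.3 tcp [ 0.5671 -0.1873  0.1094] head -26.7 zdown -1.0000 F [-0.  -0.5 -0. ] w 0.0450 g 0.0
  -> dx -0.1177 dy -0.0145 dz 0.0094 yaw 8.3 (2.9 rows)
```

Call:
servo_tool(steps=[{"dx": 0,"dy": 0,"dz": 0,"yaw": 4.2,"gripper": 0.045},{"dx": 0,"dy": 0,"dz": 0,"yaw": 4.1,"gripper": 0.045},{"dx": -0.03,"dy": -0.0037,"dz": 0,"yaw": 0,"gripper": 0.045},{"dx": -0.03,"dy": -0.0036,"dz": 0,"yaw": 0,"gripper": 0.045},{"dx": -0.03,"dy": -0.0036,"dz": 0,"yaw": 0,"gripper": 0.045},{"dx": -0.0277,"dy": -0.0036,"dz": 0,"yaw": 0,"gripper": 0.045},{"dx": 0,"dy": 0,"dz": 0,"yaw": 0,"gripper": 0.045},{"dx": 0,"dy": 0,"dz": 0,"yaw": 0,"gripper": 0.045}])

```text
time_s: 10.98
tcp_pos: [0.4779, -0.1071, 0.1095]
tool_rot: [0.955, -0.297, 0.0, 0.0]
contact_force: [0.4, -0.6, 0.3]
grip_width: 0.0451
grasp_force: 0.0
```

Run:
```python
from h import *
import cv2
go(.479,-.108,.017,-35)
s=r.camera("side")["img"][170:250,265:375,::-1]
cv2.imwrite("pics/knob.png",cv2.resize(s,None,fx=6,fy=6,interpolation=cv2.INTER_CUBIC))
```

```text
t11.0 tcp [ 0.4779 -0.1071  0.1095] head -34.6 zdown -1.0000 F [ 0.4 -0.6  0.3] w 0.0451 g 0.0
  -> dx 0.0014 dy 0.0001 dz 0.0925 yaw 0.4 (2.2 rows)
```

View pics/knob.png

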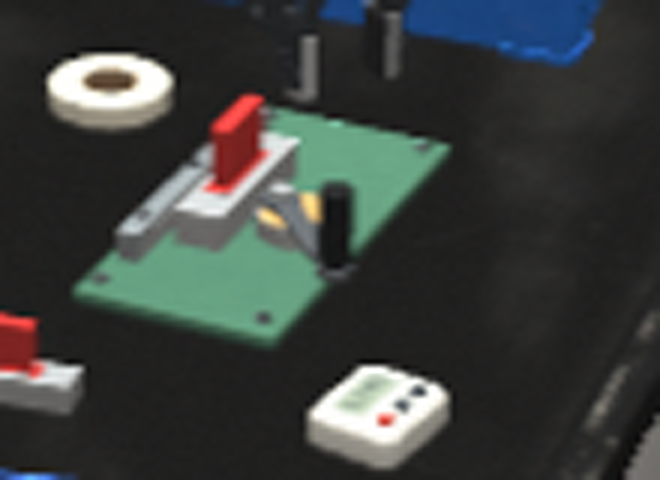

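The gauge stands in the lane next to the fence, with its rib at (240,140). The knob top is at (337,190), and the open fingertips at (303,98) and (390,75) straddle it. Next I'll go down around the knob.

Call:
servo_tool(steps=[{"dx": 0.001,"dy": 0,"dz": 0.02,"yaw": 0,"gripper": 0.045},{"dx": 0,"dy": -0.001,"dz": 0.02,"yaw": 0,"gripper": 0.045},{"dx": 0,"dy": 0,"dz": 0.01,"yaw": 0,"gripper": 0.045},{"dx": 0,"dy": 0,"dz": 0.01,"yaw": 0,"gripper": 0.045},{"dx": 0,"dy": 0,"dz": 0.01,"yaw": 0,"gripper": 0.045},{"dx": 0,"dy": 0,"dz": 0.01,"yaw": 0,"gripper": 0.045},{"dx": 0,"dy": 0,"dz": 0.01,"yaw": 0,"gripper": 0.045},{"dx": 0,"dy": 0,"dz": 0,"yaw": 0,"gripper": 0.045}])

```text
time_s: 11.7
tcp_pos: [0.4784, -0.1079, 0.017]
tool_rot: [0.954, -0.3, -0.002, 0.0]
contact_force: [-0.3, 0.2, -0.7]
grip_width: 0.045
grasp_force: 0.0
```

Call:
servo_tool(steps=[{"dx": 0,"dy": 0,"dz": 0,"yaw": 0,"gripper": 0.02},{"dx": 0,"dy": 0,"dz": 0,"yaw": 0,"gripper": 0.02},{"dx": 0,"dy": 0,"dz": 0,"yaw": 0,"gripper": 0.018},{"dx": 0,"dy": 0,"dz": 0,"yaw": 0,"gripper": 0.015},{"dx": 0,"dy": 0,"dz": 0,"yaw": 0,"gripper": 0.01},{"dx": 0,"dy": 0,"dz": 0,"yaw": 0,"gripper": 0.01}], squeeze=20)

```text
time_s: 12.2
tcp_pos: [0.4801, -0.1088, 0.0195]
tool_rot: [0.954, -0.3, 0.0, 0.0]
contact_force: [-2.4, -2.1, 2.2]
grip_width: 0.0195
grasp_force: 19.9
```

Call:
servo_tool(steps=[{"dx": -0.00185,"dy": 0.00845,"dz": 0,"yaw": -6,"gripper": 0.01},{"dx": -0.00185,"dy": 0.00845,"dz": 0,"yaw": -6,"gripper": 0.01},{"dx": -0.00185,"dy": 0.00845,"dz": 0,"yaw": -6,"gripper": 0.01},{"dx": -0.00185,"dy": 0.00845,"dz": 0,"yaw": -6,"gripper": 0.01},{"dx": 0,"dy": 0,"dz": 0,"yaw": 0,"gripper": 0.01}])

```text
time_s: 12.62
tcp_pos: [0.4591, -0.1347, 0.0196]
tool_rot: [0.996, -0.095, 0.001, -0.001]
contact_force: [-0.4, 0.9, 1.7]
grip_width: 0.0193
grasp_force: 20.5
```

```bash
cat >> h.py <<'E'
def lev(hx=.5327,hy=-.1722):
    p=r.read_state()["tcp_pos"];d=p[:2]-[hx,hy]
    print("R %.4f joint %.3f"%(np.hypot(*d),np.arctan2(d[1],d[0])%(2*np.pi)+.0558-np.pi+.55))
E
python3 - <<'E'
from h import *
lev();a=np.radians(129.6+24)
go(.5327+.083*np.cos(a),-.1722+.083*np.sin(a),.0185,-11)
E
```

```text
R 0.0826 joint 0.135
t12.6 tcp [ 0.4591 -0.1347  0.0196] head -10.9 zdown -1.0000 F [-0.4  0.9  1.7] w 0.0193 g 20.5
  -> dx -0.0006 dy 0.0007 dz 0.0011 yaw 0.1 (0.0 rows)
```

Call:
servo_tool(steps=[{"dx": -0.00185,"dy": 0.00845,"dz": 0,"yaw": -6,"gripper": 0.01},{"dx": -0.00185,"dy": 0.00845,"dz": 0,"yaw": -6,"gripper": 0.01},{"dx": -0.00185,"dy": 0.00845,"dz": 0,"yaw": -6,"gripper": 0.01},{"dx": -0.00185,"dy": 0.00845,"dz": 0,"yaw": -6,"gripper": 0.01},{"dx": -0.00185,"dy": 0.00845,"dz": 0,"yaw": -6,"gripper": 0.01},{"dx": -0.00185,"dy": 0.00845,"dz": 0,"yaw": -6,"gripper": 0.01},{"dx": -0.00185,"dy": 0.00845,"dz": 0,"yaw": -6,"gripper": 0.01},{"dx": 0,"dy": 0,"dz": 0,"yaw": 0,"gripper": 0.01}])

```text
time_s: 13.28
tcp_pos: [0.4523, -0.1945, 0.0195]
tool_rot: [0.963, 0.268, -0.001, -0.0]
contact_force: [-3.7, 0.1, 6.6]
grip_width: 0.0193
grasp_force: 20.9
```

Run:
```python
from h import *
lev();a=np.radians(129.6+66)
go(.5327+.083*np.cos(a),-.1722+.083*np.sin(a),.0185,31)
```

```text
R 0.0834 joint 0.876
t13.3 tcp [ 0.4523 -0.1945  0.0195] head 31.1 zdown -1.0000 F [-3.7  0.1  6.6] w 0.0193 g 20.9
  -> dx 0.0004 dy 0.0003 dz 0.0010 yaw 0.1 (0.0 rows)
```

Call:
servo_tool(steps=[{"dx": -0.00185,"dy": 0.00845,"dz": 0,"yaw": -6,"gripper": 0.01},{"dx": -0.00185,"dy": 0.00845,"dz": 0,"yaw": -6,"gripper": 0.01},{"dx": -0.00185,"dy": 0.00845,"dz": 0,"yaw": -6,"gripper": 0.01},{"dx": -0.00185,"dy": 0.00845,"dz": 0,"yaw": -6,"gripper": 0.01},{"dx": -0.00185,"dy": 0.00845,"dz": 0,"yaw": -6,"gripper": 0.01},{"dx": 0,"dy": 0,"dz": 0,"yaw": 0,"gripper": 0.01},{"dx": 0,"dy": 0,"dz": 0,"yaw": 0,"gripper": 0.01}])

```text
time_s: 13.87
tcp_pos: [0.4734, -0.2321, 0.0195]
tool_rot: [0.862, 0.507, -0.002, -0.0]
contact_force: [-5.7, -1.3, 7.6]
grip_width: 0.0194
grasp_force: 21.0
```

Run:
```python
from h import *
from scipy.optimize import least_squares
lev();p=r.read_state()["tcp_pos"][:2]
P=np.array([(.480,-.1087),(.4591,-.1347),(.4523,-.1945),p])
f=lambda v:np.hypot(*(P-v[:2]).T)-v[2]
s=least_squares(f,[.533,-.172,.083]);print(s.x,s.fun); lev(*s.x[:2])
g=lambda v:np.hypot(*(P-v[:2]).T)-.085
s=least_squares(g,[.533,-.172]);print(s.x,s.fun); lev(*s.x)
print(r.read_state()["contact_force"],r.read_state()["wrist_torque"])
```

```text
R 0.0843 joint 1.396
[ 0.53394049 -0.17348424  0.0842979 ] [ 2.59217589e-06 -4.87039317e-06  4.11890500e-06 -1.83712324e-06]
R 0.0843 joint 1.375
[ 0.53478756 -0.17353192] [-1.18581713e-04  6.77699695e-05  1.10860905e-04 -1.26006563e-04]
R 0.0849 joint 1.367
[-5.68426439 -1.27157908  7.57508786] [-0.20817488  1.0558798   0.17963032]
```

Call:
servo_tool(steps=[{"dx": -0.0017,"dy": 0.0088,"dz": 0,"yaw": -6,"gripper": 0.01},{"dx": -0.001,"dy": 0.0043,"dz": 0,"yaw": -3,"gripper": 0.01},{"dx": 0,"dy": 0,"dz": 0,"yaw": 0,"gripper": 0.01},{"dx": 0,"dy": 0,"dz": 0,"yaw": 0,"gripper": 0.01}])

```text
time_s: 14.2
tcp_pos: [0.4828, -0.2405, 0.0195]
tool_rot: [0.82, 0.573, -0.003, -0.001]
contact_force: [-5.8, -1.4, 8.4]
grip_width: 0.0193
grasp_force: 21.3
```

Run:
```python
from h import *
lev(.5345,-.1735); s=r.read_state();print(s["tcp_pos"],s["contact_force"],s["wrist_torque"])
```

```text
R 0.0847 joint 1.519
[ 0.48275326 -0.24049881  0.01945829] [-5.79817843 -1.3789946   8.43861168] [-0.16863248  1.35066686  0.26262892]
```

Call:
servo_tool(steps=[{"dx": -0.0004,"dy": 0.0022,"dz": 0,"yaw": -1.5,"gripper": 0.01},{"dx": 0,"dy": 0,"dz": 0,"yaw": 0,"gripper": 0.01},{"dx": 0,"dy": 0,"dz": 0,"yaw": 0,"gripper": 0.01},{"dx": 0,"dy": 0,"dz": 0,"yaw": 0,"gripper": 0.01}])

```text
time_s: 14.53
tcp_pos: [0.4838, -0.2414, 0.0194]
tool_rot: [0.812, 0.583, -0.004, -0.001]
contact_force: [-8.3, -1.6, 9.3]
grip_width: 0.0196
grasp_force: 21.5
```

Run:
```python
from h import *
lev(.5345,-.1735); s=r.read_state();print(s["tcp_pos"],s["contact_force"],s["wrist_torque"])
```

```text
R 0.0847 joint 1.536
[ 0.48384085 -0.24139173  0.01941765] [-8.26411725 -1.60015707  9.301515  ] [-0.13809442  1.62396429  0.18708468]
```

Call:
servo_tool(steps=[{"dx": 0,"dy": 0,"dz": 0,"yaw": 0,"gripper": 0.04},{"dx": 0,"dy": 0,"dz": 0,"yaw": 0,"gripper": 0.04},{"dx": 0,"dy": 0,"dz": 0,"yaw": 0,"gripper": 0.04},{"dx": 0,"dy": 0,"dz": -0.01,"yaw": 0,"gripper": 0.04},{"dx": 0,"dy": 0,"dz": -0.025,"yaw": 0,"gripper": 0.04},{"dx": 0,"dy": 0,"dz": -0.03,"yaw": 0,"gripper": 0.04},{"dx": 0,"dy": 0,"dz": -0.025,"yaw": 0,"gripper": 0.04},{"dx": 0,"dy": 0,"dz": 0,"yaw": 0,"gripper": 0.04}])

```text
time_s: 15.2
tcp_pos: [0.4925, -0.241, 0.1154]
tool_rot: [0.811, 0.585, 0.003, 0.005]
contact_force: [1.0, 0.2, 1.2]
grip_width: 0.0402
grasp_force: 0.0
```

Run:
```python
from h import *
import cv2
c=r.camera("side");cv2.imwrite("pics/chk_side.png",c["img"][:,:,::-1])
c2=r.camera("top");cv2.imwrite("pics/chk_top.png",c2["img"][:,:,::-1])
for n,k in(("side",c),("top",c2)):
    h=cv2.cvtColor(k["img"],cv2.COLOR_RGB2HSV)
    m=((h[...,0]<8)|(h[...,0]>172))&(h[...,1]>150)&(h[...,2]>90)
    N,L,S,C=cv2.connectedComponentsWithStats(m.astype(np.uint8))
    for i in range(1,N):
        if S[i,4]>15: print(n,C[i].round(1),S[i],"z.07:",ray(k,C[i],.07).round(4))
go(.571,-.187,.1,86.8)
```

```text
side [314.7  82.5] [310  80  10   6  45] z.07: [ 1.004  -1.4455]
side [393.8  96.7] [391  93   7   9  38] z.07: [ 0.5317 -1.3444]
side [301.9 193.3] [298 186   9  16 100] z.07: [ 0.5598 -0.149 ]
side [236.3 201.5] [233 199   8   6  39] z.07: [ 0.739  -0.0082]
side [264.9 226.5] [259 222  13  11 104] z.07: [0.5808 0.1025]
side [194.1 280.5] [191 275   7  11  66] z.07: [0.6328 0.4279]
side [261.8 290.3] [257 283  11  17 104] z.07: [0.4512 0.3956]
side [ 45.1 305.2] [ 41 303   9   5  30] z.07: [0.9188 0.6626]
top [289.8 147.8] [287 145   6   6  26] z.07: [ 0.7353 -0.0009]
top [507.3 151.1] [504 148   8   7  42] z.07: [ 0.7129 -0.6817]
top [176.8 171.3] [170 167  14  10  72] z.07: [0.668  0.3473]
top [348.7 199.8] [341 198  17   4  54] z.07: [ 0.5694 -0.1781]
t15.3 tcp [ 0.4889 -0.2404  0.1108] head 71.6 zdown -1.0000 F [-0.9 -0.3 -1. ] w 0.0401 g 0.0
  -> dx 0.0579 dy 0.0790 dz 0.0108 yaw -15.2 (2.4 rows)
```

Call:
servo_tool(steps=[{"dx": 0,"dy": 0,"dz": 0,"yaw": -5.1,"gripper": 0.035},{"dx": 0,"dy": 0,"dz": 0,"yaw": -5.1,"gripper": 0.035},{"dx": 0,"dy": 0,"dz": 0,"yaw": -5,"gripper": 0.035},{"dx": 0.017,"dy": 0.0196,"dz": 0,"yaw": 0,"gripper": 0.035},{"dx": 0.017,"dy": 0.0196,"dz": 0,"yaw": 0,"gripper": 0.035},{"dx": 0.017,"dy": 0.0196,"dz": 0,"yaw": 0,"gripper": 0.035},{"dx": 0.0169,"dy": 0.0196,"dz": 0,"yaw": 0,"gripper": 0.035},{"dx": 0,"dy": 0,"dz": 0,"yaw": 0,"gripper": 0.035}])

```text
time_s: 15.97
tcp_pos: [0.5727, -0.1699, 0.1079]
tool_rot: [0.724, 0.69, 0.003, -0.002]
contact_force: [-0.2, 1.0, 0.7]
grip_width: 0.035
grasp_force: 0.0
```

Call:
servo_tool(steps=[{"dx": 0,"dy": 0,"dz": 0,"yaw": 0,"gripper": 0.035},{"dx": 0,"dy": 0,"dz": 0,"yaw": 0,"gripper": 0.035}])

```text
time_s: 16.13
tcp_pos: [0.5683, -0.1772, 0.1077]
tool_rot: [0.727, 0.687, -0.001, -0.001]
contact_force: [-0.2, -0.5, -0.8]
grip_width: 0.035
grasp_force: 0.0
```

Run:
```python
from h import *
go(.571,-.177,.02,86.8)
```

```text
t16.1 tcp [ 0.5683 -0.1772  0.1077] head 86.8 zdown -1.0000 F [-0.2 -0.5 -0.8] w 0.0350 g 0.0
  -> dx 0.0004 dy 0.0027 dz 0.0877 yaw -0.0 (2.1 rows)
```

Call:
servo_tool(steps=[{"dx": 0,"dy": 0.002,"dz": 0.025,"yaw": 0,"gripper": 0.035},{"dx": 0,"dy": 0,"dz": 0.02,"yaw": 0,"gripper": 0.035},{"dx": 0,"dy": 0,"dz": 0.015,"yaw": 0,"gripper": 0.035},{"dx": 0,"dy": 0,"dz": 0.015,"yaw": 0,"gripper": 0.035},{"dx": 0,"dy": 0,"dz": 0.008,"yaw": 0,"gripper": 0.035},{"dx": 0,"dy": 0,"dz": 0.003,"yaw": 0,"gripper": 0.035},{"dx": 0,"dy": 0,"dz": 0,"yaw": 0,"gripper": 0.035},{"dx": 0,"dy": 0,"dz": 0,"yaw": 0,"gripper": 0.035}])

```text
time_s: 16.8
tcp_pos: [0.5718, -0.1776, 0.0237]
tool_rot: [0.727, 0.687, 0.0, 0.0]
contact_force: [0.1, 0.6, 0.5]
grip_width: 0.0349
grasp_force: 0.0
```

Call:
servo_tool(steps=[{"dx": 0,"dy": 0,"dz": 0,"yaw": 0,"gripper": 0.015},{"dx": 0,"dy": 0,"dz": 0,"yaw": 0,"gripper": 0.01},{"dx": 0,"dy": 0,"dz": 0,"yaw": 0,"gripper": 0.0},{"dx": 0,"dy": 0,"dz": 0,"yaw": 0,"gripper": 0.0},{"dx": 0,"dy": 0,"dz": 0,"yaw": 0,"gripper": 0.0}], squeeze=30)

```text
time_s: 17.22
tcp_pos: [0.573, -0.1771, 0.0242]
tool_rot: [0.727, 0.687, 0.001, 0.001]
contact_force: [1.3, -0.9, 4.0]
grip_width: 0.0109
grasp_force: 35.4
```

Call:
servo_tool(steps=[{"dx": 0.006,"dy": 0,"dz": 0,"yaw": 0,"gripper": 0.0},{"dx": 0.008,"dy": 0,"dz": 0,"yaw": 0,"gripper": 0.0},{"dx": 0.008,"dy": 0,"dz": 0,"yaw": 0,"gripper": 0.0},{"dx": 0.008,"dy": 0,"dz": 0,"yaw": 0,"gripper": 0.0},{"dx": 0,"dy": 0,"dz": 0,"yaw": 0,"gripper": 0.0}])

```text
time_s: 17.63
tcp_pos: [0.5746, -0.1469, 0.0242]
tool_rot: [0.726, 0.687, 0.0, 0.002]
contact_force: [1.6, -0.9, 4.5]
grip_width: 0.0108
grasp_force: 35.5
```

Call:
servo_tool(steps=[{"dx": 0.008,"dy": 0,"dz": 0,"yaw": 0,"gripper": 0.0},{"dx": 0.008,"dy": 0,"dz": 0,"yaw": 0,"gripper": 0.0},{"dx": 0.008,"dy": 0,"dz": 0,"yaw": 0,"gripper": 0.0},{"dx": 0.008,"dy": 0,"dz": 0,"yaw": 0,"gripper": 0.0},{"dx": 0.003,"dy": 0,"dz": 0,"yaw": 0,"gripper": 0.0},{"dx": 0,"dy": 0,"dz": 0,"yaw": 0,"gripper": 0.0},{"dx": 0,"dy": 0,"dz": 0,"yaw": 0,"gripper": 0.0}])

```text
time_s: 18.22
tcp_pos: [0.5758, -0.1133, 0.0241]
tool_rot: [0.727, 0.687, -0.0, 0.001]
contact_force: [0.9, -3.1, 6.3]
grip_width: 0.0111
grasp_force: 35.8
```

Run:
```python
from h import *
import cv2
go(.567,.190,.1,15.8)
from scipy import ndimage
for n,z in(("side",.064),("top",.07)):
    k=r.camera(n);h=cv2.cvtColor(k["img"],cv2.COLOR_RGB2HSV)
    m=((h[...,0]<8)|(h[...,0]>172))&(h[...,1]>150)&(h[...,2]>90)
    N,L,S,C=cv2.connectedComponentsWithStats(m.astype(np.uint8))
    for i in range(1,N):
        if S[i,4]>8 and 150<C[i][1]<260 and 250<C[i][0]<380: print(n,C[i].round(1),S[i],ray(k,C[i],z).round(4))
```

```text
t18.2 tcp [ 0.5758 -0.1133  0.0241] head 86.7 zdown -1.0000 F [ 0.9 -3.1  6.3] w 0.0111 g 35.8
  -> dx 0.0741 dy -0.2943 dz -0.0759 yaw 70.9 (9.9 rows)
side [293.2 203.2] [290 196  10  14  65] [ 0.5637 -0.0812]
side [264.9 226.5] [259 222  13  11 104] [0.5853 0.0933]
```

Call:
servo_tool(steps=[{"dx": 0,"dy": 0,"dz": -0.01,"yaw": 0,"gripper": 0.0},{"dx": 0,"dy": 0,"dz": -0.02,"yaw": 0,"gripper": 0.0},{"dx": 0,"dy": 0,"dz": -0.02,"yaw": 0,"gripper": 0.0},{"dx": 0,"dy": 0,"dz": -0.025,"yaw": 0,"gripper": 0.0},{"dx": 0,"dy": 0,"dz": -0.025,"yaw": 0,"gripper": 0.0},{"dx": 0.02,"dy": 0,"dz": 0,"yaw": 0,"gripper": 0.0},{"dx": 0.034,"dy": 0.0,"dz": 0,"yaw": 0,"gripper": 0.0},{"dx": 0.034,"dy": 0.0,"dz": 0,"yaw": 0,"gripper": 0.0}], squeeze=50)

```text
time_s: 18.98
tcp_pos: [0.5784, -0.0249, 0.1221]
tool_rot: [0.728, 0.685, -0.001, -0.001]
contact_force: [1.0, 0.5, -4.4]
grip_width: 0.0107
grasp_force: 50.8
```

Call:
servo_tool(steps=[{"dx": 0.034,"dy": 0.0,"dz": 0,"yaw": 0,"gripper": 0.0},{"dx": 0.034,"dy": 0.0,"dz": 0,"yaw": 0,"gripper": 0.0},{"dx": 0.034,"dy": 0.0,"dz": 0,"yaw": 0,"gripper": 0.0},{"dx": 0.034,"dy": -0.01,"dz": 0,"yaw": 0,"gripper": 0.0},{"dx": 0.034,"dy": -0.01,"dz": 0,"yaw": 0,"gripper": 0.0},{"dx": 0.034,"dy": -0.01,"dz": 0,"yaw": 0,"gripper": 0.0},{"dx": 0,"dy": 0.0,"dz": 0,"yaw": 7,"gripper": 0.0},{"dx": 0,"dy": 0.0,"dz": 0,"yaw": 7,"gripper": 0.0}])

```text
time_s: 19.65
tcp_pos: [0.5573, 0.1861, 0.1219]
tool_rot: [0.804, 0.594, -0.002, -0.003]
contact_force: [0.2, -1.2, -3.8]
grip_width: 0.0109
grasp_force: 50.8
```

Call:
servo_tool(steps=[{"dx": 0,"dy": 0.0,"dz": 0,"yaw": 7,"gripper": 0.0},{"dx": 0,"dy": 0.0,"dz": 0,"yaw": 7,"gripper": 0.0},{"dx": 0,"dy": 0.0,"dz": 0,"yaw": 7,"gripper": 0.0},{"dx": 0,"dy": 0.0,"dz": 0,"yaw": 7,"gripper": 0.0},{"dx": 0,"dy": 0.0,"dz": 0,"yaw": 7,"gripper": 0.0},{"dx": 0,"dy": 0.0,"dz": 0,"yaw": 7,"gripper": 0.0},{"dx": 0,"dy": 0.0,"dz": 0,"yaw": 7,"gripper": 0.0},{"dx": 0,"dy": 0.0,"dz": 0,"yaw": 7,"gripper": 0.0}])

```text
time_s: 20.32
tcp_pos: [0.5591, 0.181, 0.1214]
tool_rot: [0.99, 0.143, -0.003, -0.0]
contact_force: [-1.2, -0.4, -4.1]
grip_width: 0.0109
grasp_force: 50.8
```

Call:
servo_tool(steps=[{"dx": 0,"dy": 0.0,"dz": 0,"yaw": 5,"gripper": 0.0},{"dx": 0,"dy": 0.0,"dz": 0,"yaw": 0,"gripper": 0.0},{"dx": 0,"dy": 0.0,"dz": 0,"yaw": 0,"gripper": 0.0}])

```text
time_s: 20.57
tcp_pos: [0.5599, 0.1811, 0.1218]
tool_rot: [0.995, 0.104, -0.002, 0.0]
contact_force: [1.0, -0.7, -2.8]
grip_width: 0.0107
grasp_force: 50.8
```

Run:
```python
from h import *
go(.562,.1855,.0185,11.3)
```

```text
t20.6 tcp [0.5599 0.1811 0.1218] head 11.9 zdown -1.0000 F [ 1.  -0.7 -2.8] w 0.0107 g 50.8
  -> dx 0.0029 dy -0.0040 dz 0.1033 yaw 0.6 (2.5 rows)
```

Call:
servo_tool(steps=[{"dx": 0.0015,"dy": -0.002,"dz": 0.025,"yaw": 0.6,"gripper": 0.0},{"dx": 0.0015,"dy": -0.002,"dz": 0.025,"yaw": 0,"gripper": 0.0},{"dx": 0,"dy": 0,"dz": 0.02,"yaw": 0,"gripper": 0.0},{"dx": 0,"dy": 0,"dz": 0.015,"yaw": 0,"gripper": 0.0},{"dx": 0,"dy": 0,"dz": 0.01,"yaw": 0,"gripper": 0.0},{"dx": 0,"dy": 0,"dz": 0.003,"yaw": 0,"gripper": 0.0},{"dx": 0,"dy": 0,"dz": 0,"yaw": 0,"gripper": 0.0},{"dx": 0,"dy": 0,"dz": 0,"yaw": 0,"gripper": 0.0}])

```text
time_s: 21.23
tcp_pos: [0.5644, 0.186, 0.0258]
tool_rot: [0.995, 0.098, 0.001, -0.0]
contact_force: [0.4, -0.0, -3.4]
grip_width: 0.0108
grasp_force: 50.7
```

Call:
servo_tool(steps=[{"dx": 0,"dy": 0,"dz": 0.002,"yaw": 0,"gripper": 0.0},{"dx": 0,"dy": 0,"dz": 0.002,"yaw": 0,"gripper": 0.0},{"dx": 0,"dy": 0,"dz": 0.001,"yaw": 0,"gripper": 0.0},{"dx": 0,"dy": 0,"dz": 0,"yaw": 0,"gripper": 0.0}])

```text
time_s: 21.57
tcp_pos: [0.5638, 0.1856, 0.0202]
tool_rot: [0.995, 0.097, 0.0, 0.0]
contact_force: [-0.2, 0.0, -3.9]
grip_width: 0.0108
grasp_force: 50.7
```

Call:
servo_tool(steps=[{"dx": 0,"dy": 0,"dz": 0.001,"yaw": 0,"gripper": 0.0},{"dx": 0,"dy": 0,"dz": 0.001,"yaw": 0,"gripper": 0.0},{"dx": 0,"dy": 0,"dz": 0.0005,"yaw": 0,"gripper": 0.0},{"dx": 0,"dy": 0,"dz": 0,"yaw": 0,"gripper": 0.0}])

```text
time_s: 21.9
tcp_pos: [0.5641, 0.1856, 0.0182]
tool_rot: [0.995, 0.097, 0.0, 0.0]
contact_force: [-0.5, -2.0, 1.1]
grip_width: 0.0109
grasp_force: 51.4
```

The force sign has changed, so the gauge is down on the tray floor. I'll release it, back off and check.

Call:
servo_tool(steps=[{"dx": 0,"dy": 0,"dz": 0,"yaw": 0,"gripper": 0.045},{"dx": 0,"dy": 0,"dz": 0,"yaw": 0,"gripper": 0.045},{"dx": 0,"dy": 0,"dz": 0,"yaw": 0,"gripper": 0.045},{"dx": 0,"dy": 0,"dz": -0.01,"yaw": 0,"gripper": 0.045},{"dx": 0,"dy": 0,"dz": -0.025,"yaw": 0,"gripper": 0.045},{"dx": 0,"dy": 0,"dz": -0.035,"yaw": 0,"gripper": 0.045},{"dx": 0,"dy": 0,"dz": -0.04,"yaw": 0,"gripper": 0.045},{"dx": 0,"dy": 0,"dz": -0.04,"yaw": 0,"gripper": 0.045}])

```text
time_s: 22.57
tcp_pos: [0.5633, 0.1856, 0.1696]
tool_rot: [0.995, 0.098, -0.0, -0.0]
contact_force: [1.6, 1.2, 0.7]
grip_width: 0.0447
grasp_force: 0.0
```

Call:
servo_tool(steps=[{"dx": -0.02,"dy": -0.03,"dz": 0,"yaw": 0,"gripper": 0.045},{"dx": -0.02,"dy": -0.03,"dz": 0,"yaw": 0,"gripper": 0.045},{"dx": -0.02,"dy": -0.03,"dz": 0,"yaw": 0,"gripper": 0.045},{"dx": -0.02,"dy": -0.03,"dz": 0,"yaw": 0,"gripper": 0.045},{"dx": -0.02,"dy": -0.03,"dz": 0,"yaw": 0,"gripper": 0.045},{"dx": 0,"dy": 0,"dz": 0,"yaw": 0,"gripper": 0.045},{"dx": 0,"dy": 0,"dz": 0,"yaw": 0,"gripper": 0.045},{"dx": 0,"dy": 0,"dz": 0,"yaw": 0,"gripper": 0.045}])

```text
time_s: 23.23
tcp_pos: [0.4373, 0.3131, 0.1682]
tool_rot: [0.995, 0.097, 0.001, 0.0]
contact_force: [0.2, -0.4, -0.2]
grip_width: 0.0451
grasp_force: 0.0
```

Run:
```python
from h import *
import cv2
d=pickle.load(open("c0.pkl","rb"))
def red(k,z,lo):
    h=cv2.cvtColor(k["img"],cv2.COLOR_RGB2HSV)
    m=((h[...,0]<8)|(h[...,0]>172))&(h[...,1]>150)&(h[...,2]>90)
    N,L,S,C=cv2.connectedComponentsWithStats(m.astype(np.uint8))
    return [(C[i].round(1).tolist(),int(S[i,4]),ray(k,C[i],z).round(4).tolist()) for i in range(1,N) if S[i,4]>25 and 130<C[i][1]<300 and 150<C[i][0]<340]
for n in("side","top"):
    k=r.camera(n);print(n,"start",*red(d[n],.055,0),sep="\n ");print(n,"now",*red(k,.055,0),sep="\n ")
    # knob: darkest blob over the green plate / near expected spots
    a=np.r_[.5345,-.1735]
    g=k["img"].astype(int).sum(2);best=[]
    for j in np.arange(1.2,1.85,.05):
        t=np.pi-.55+j-.0558;q=[]
        for rr in(.03,.045,.06):
            u=pr(k,np.r_[a+rr*np.array([np.cos(t),np.sin(t)]),.027]);q.append(cv2.getRectSubPix(g.astype(np.float32),(1,1),tuple(map(float,u)))[0,0])
        best.append((round(j,2),int(np.mean(q))))
    print("lever",best)
go(.5,.3,.16,11)
```

```text
side
 start
 ([236.3, 201.5], 39, [0.753, -0.0331])
 ([264.9, 226.5], 104, [0.592, 0.0796])
 ([255.1, 249.3], 227, [0.5624, 0.2091])
 ([194.1, 280.5], 66, [0.6449, 0.4108])
 ([261.8, 290.3], 104, [0.4601, 0.3779])
side
 now
 ([236.3, 201.5], 39, [0.753, -0.0331])
 ([264.7, 226.5], 100, [0.5924, 0.0803])
 ([260.2, 247.9], 227, [0.5521, 0.1966])
 ([194.1, 280.5], 66, [0.6449, 0.4108])
 ([261.8, 290.3], 104, [0.4601, 0.3779])
lever [(np.float64(1.2), 324), (np.float64(1.25), 302), (np.float64(1.3), 288), (np.float64(1.35), 293), (np.float64(1.4), 326), (np.float64(1.45), 358), (np.float64(1.5), 371), (np.float64(1.55), 371), (np.float64(1.6), 369), (np.float64(1.65), 372), (np.float64(1.7), 382), (np.float64(1.75), 394), (np.float64(1.8), 405), (np.float64(1.85), 412)]
top
 start
 ([289.8, 147.8], 26, [0.7388, -0.0015])
 ([176.7, 171.2], 72, [0.671, 0.3507])
top
 now
 ([176.8, 171.2], 70, [0.6709, 0.3504])
lever [(np.float64(1.2), 352), (np.float64(1.25), 346), (np.float64(1.3), 337), (np.float64(1.35), 322), (np.float64(1.4), 313), (np.float64(1.45), 311), (np.float64(1.5), 310), (np.float64(1.55), 313), (np.float64(1.6), 315), (np.float64(1.65), 319), (np.float64(1.7), 333), (np.float64(1.75), 348), (np.float64(1.8), 363), (np.float64(1.85), 378)]
t23.3 tcp [0.4382 0.3118 0.1677] head 11.0 zdown -1.0000 F [ 0.6 -0.7  0. ] w 0.0446 g 0.0
  -> dx 0.0584 dy 0.0234 dz 0.0077 yaw -0.0 (1.5 rows)
```

Run:
```python
from h import *
import cv2
d=pickle.load(open("c0.pkl","rb"))
hg=np.array([.5345,-.1735])
for n in("side","top"):
    k=r.camera(n);K={"start":(d[n]["img"],-.265),"now":(k["img"],1.53)}
    for w,(im,j0) in K.items():
        g=cv2.resize(im,None,fx=4,fy=4,interpolation=cv2.INTER_CUBIC).max(2).astype(np.float32)
        kp=lambda j,z:pr(k,np.r_[hg+.085*np.array([np.cos(np.pi-.55+j-.0558),np.sin(np.pi-.55+j-.0558)]),z])
        sc=[]
        for j in np.arange(j0-.25,j0+.26,.02):
            # knob silhouette: 20 mm wide column 35..76 mm
            v=np.mean([g[int(4*(u[1]+.5)),int(4*(u[0]+.5))] for z in np.arange(.036,.074,.004) for u in[kp(j,z)]]);sc.append((v,round(float(j),2)))
        a=np.array(sc);m=a[:,0].min();q=a[a[:,0]<m+12]
        print(n,w,"min",m,"range",q[:,1].min(),q[:,1].max())
```

```text
side start min 23.899999618530273 range -0.29 -0.17
side now min 23.299999237060547 range 1.34 1.66
top start min 45.0 range -0.09 -0.01
top now min 47.70000076293945 range 1.28 1.46
```

Run:
```python
from h import *
d=pickle.load(open("c0.pkl","rb"))
for n in("side","top"):
    k=r.camera(n);a=d[n]["img"].astype(int);b=k["img"].astype(int)
    kp=lambda j,z,R=.085:pr(k,np.r_[.5345+R*np.cos(np.pi-.6058+j),-.1735+R*np.sin(np.pi-.6058+j),z]).round(1)
    u=kp(1.53,.078).astype(int)
    for j in(1.44,1.53,1.62): print(n,j,"top",kp(j,.078),"foot",kp(j,.03))
    x0,y0=u[0]-14,u[1]-8
    print("x0",x0,"y0",y0)
    for y in range(y0,y0+26): print(y,"".join("%4d"%v for v in b[y,x0:x0+32].max(1)))
```

```text
side 1.44 top [333.3 184.8] foot [332.8 197.1]
side 1.53 top [332.2 184. ] foot [331.7 196.2]
side 1.62 top [330.9 183.2] foot [330.4 195.3]
x0 318 y0 176
176   40  40  42  43  43  42  41  40  41  41  39  41  41  39  40  40  44  49  51  63  69  78  95 116 128 127 126 127 128 128 127 126
177   39  40  42  41  41  39  41  42  42  41  41  40  40  40  38  36  37  35  35  36  35  38  43  49  53  62  69  89 107 118 158 176
178   38  40  40  38  38  39  39  40  41  41  41  42  40  39  37  36  36  36  37  34  34  34  31  33  31  35  37  43  48  54 106 127
179   39  39  38  37  37  39  38  40  40  41  40  40  39  38  37  37  36  35  35  33  35  33  32  35  33  34  34  37  38  39  55  68
180   40  38  36  37  35  36  37  37  41  41  40  38  37  39  38  37  37  35  35  34  32  32  33  33  32  33  35  36  36  37  40  41
181   39  38  37  35  33  34  38  38  38  39  38  36  37  38  37  38  36  33  34  34  32  33  33  34  34  33  36  36  37  38  41  42
182   38  37  37  35  34  36  37  38  39  38  38  37  38  37  36  36  35  34  33  34  34  33  32  34  34  34  35  36  37  38  40  44
183   37  37  
[... 5420 characters left out ...]
 46  46  46  45  44  45  44  45  47
240   48  47  46  44  48  46  44  48  44  47  42  43  43  45  44  47  45  45  45  45  48  45  44  44  45  47  47  47  48  47  51  47
241   44  46  50  48  48  46  44  45  47  48  44  47  45  47  46  47  44  48  46  45  43  48  47  47  50  47  48  47  49  51  51  50
242   46  39  47  44  48  47  48  46  46  45  48  45  46  44  46  44  45  47  47  43  48  49  48  47  48  49  53  49  47  50  52  49
243   47  47  45  43  48  44  46  43  45  45  44  46  45  45  44  47  48  45  47  46  46  44  46  48  50  47  50  52  51  47  50  49
244   43  46  45  43  45  49  45  43  47  43  46  44  46  48  47  45  42  47  47  46  50  47  47  50  50  52  48  50  52  51  50  51
```

In both cameras the knob's top disc, at side (332,184.5) and top (370.4,227.6), matches a joint angle of about 1.52. The gauge is back in its tray and the gripper is clear, so I'm handing in.

```bash
python3 -c "
from rig import r
print(r.sign_off())"
```

```text
the job is handed in; nothing more can be done
None
```

I handed the job in after about 23 s of the 72 s allowed, with no verdict returned: the gauge set the gap (eccentric at about 1.52 rad by both cameras), slid along the fence past the roller without being lifted, and is back upright in its tray.

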